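# Sort the capacitors into their own cradles

### The job

The four can capacitors pulled from the amplifier are lying in each other's cradles on the test jig: move them about, parking one on the empty spare stand when you need room, until each rests centred in the cradle that is as long as itself and the stand is empty again. They roll, so never lay one down on the bench or on the bare jig plate.

Things in the scene. Friction and masses are not known exactly. Their poses are not given: they have to be found in the camera images.
- can40 (a point): the shortest capacitor: a smooth rigid black cylinder with a grey stripe, 35 mm in diameter and 40 mm long (plus 3 mm terminal studs on one end), 30 to 170 g, lying on its side. The point is its centre, on its axis half-way along; x is the long axis, y and z are across it.
- can60 (a point): the second shortest capacitor: a smooth rigid black cylinder with a grey stripe, 35 mm in diameter and 60 mm long (plus 3 mm terminal studs on one end), 30 to 170 g, lying on its side. The point is its centre, on its axis half-way along; x is the long axis, y and z are across it.
- can80 (a point): the second longest capacitor: a smooth rigid black cylinder with a grey stripe, 35 mm in diameter and 80 mm long (plus 3 mm terminal studs on one end), 30 to 170 g, lying on its side. The point is its centre, on its axis half-way along; x is the long axis, y and z are across it.
- can100 (a point): the longest capacitor: a smooth rigid black cylinder with a grey stripe, 35 mm in diameter and 100 mm long (plus 3 mm terminal studs on one end), 30 to 170 g, lying on its side. The point is its centre, on its axis half-way along; x is the long axis, y and z are across it.
- seat40 (a point): the seat of the 40 mm cradle: a fixed white V-shaped trough, 40 mm long, open at both ends, on a base 40 mm long, 60 mm wide and 5 mm thick. The point is where the centre of any capacitor lies when it rests centred in the trough (30 mm above the cradle's underside and 34 mm above the bench); x runs along the trough, z is up. The V's upper edges are 11 mm lower than the point and 30 mm apart, so a capacitor stands well clear of them.
- seat60 (a point): the seat of the 60 mm cradle: a fixed white V-shaped trough, 60 mm long, open at both ends, on a base 60 mm long, 60 mm wide and 5 mm thick. The point is where the centre of any capacitor lies when it rests centred in the trough (30 mm above the cradle's underside and 34 mm above the bench); x runs along the trough, z is up. The V's upper edges are 11 mm lower than the point and 30 mm apart, so a capacitor stands well clear of them.
- seat80 (a point): the seat of the 80 mm cradle: a fixed white V-shaped trough, 80 mm long, open at both ends, on a base 80 mm long, 60 mm wide and 5 mm thick. The point is where the centre of any capacitor lies when it rests centred in the trough (30 mm above the cradle's underside and 34 mm above the bench); x runs along the trough, z is up. The V's upper edges are 11 mm lower than the point and 30 mm apart, so a capacitor stands well clear of them.
- seat100 (a point): the seat of the 100 mm cradle: a fixed white V-shaped trough, 100 mm long, open at both ends, on a base 100 mm long, 60 mm wide and 5 mm thick. The point is where the centre of any capacitor lies when it rests centred in the trough (30 mm above the cradle's underside and 34 mm above the bench); x runs along the trough, z is up. The V's upper edges are 11 mm lower than the point and 30 mm apart, so a capacitor stands well clear of them.
- park (a point): the spare stand, empty at the start: a fixed white round base, 72 mm in diameter, with two narrow V-shaped saddles (34 mm apart over their outer faces) which hold any of the capacitors. The point is where a capacitor's centre lies when it rests centred there (34 mm above the bench); x runs along it, z is up. The V's upper edges are 11 mm lower than the point.
- jig: the fixed green-painted jig plate, 270 x 270 x 4 mm; origin under its centre, x along all troughs, z up. Cradles and stand share five of six places: two rows of three, about 86 mm apart across and 126 mm along the troughs. A black terminal block 26 mm high fills the sixth. Nothing on it is higher than the capacitors, 52 mm above the bench.
Mind the look-alikes: they are no part of the job. What is shaped like the part that bears can80 but orange or red is not meant.

How it is judged:
At the end, for the whole second after the job is handed in: Each of the four capacitors rests in the cradle of its own length, along the trough (within 0.2 rad), its centre within 12 mm of the seat along the trough, 8 mm across it and 4 mm in height, at rest (below 20 mm/s); so the stand is empty (x of can40 in the frame of seat40 between -0.012 and 0.012 m and y of can40 in the frame of seat40 between -0.008 and 0.008 m and z of can40 in the frame of seat40 between -0.004 and 0.004 m and angle between the x axis of can40 and the x axis of seat40, either way round below 0.2 rad and linear speed of each of cap40, cap60, cap80, cap100 below 0.02 m/s and x of can60 in the frame of seat60 between -0.012 and 0.012 m and y of can60 in the frame of seat60 between -0.008 and 0.008 m and z of can60 in the frame of seat60 between -0.004 and 0.004 m and angle between the x axis of can60 and the x axis of seat60, either way round below 0.2 rad and x of can80 in the frame of seat80 between -0.012 and 0.012 m and y of can80 in the frame of seat80 between -0.008 and 0.008 m and z of can80 in the frame of seat80 between -0.004 and 0.004 m and angle between the x axis of can80 and the x axis of seat80, either way round below 0.2 rad and x of can100 in the frame of seat100 between -0.012 and 0.012 m and y of can100 in the frame of seat100 between -0.008 and 0.008 m and z of can100 in the frame of seat100 between -0.004 and 0.004 m and angle between the x axis of can100 and the x axis of seat100, either way round below 0.2 rad); the robot touches nothing.
It fails at once if the 40 mm capacitor lies on the bench or on the bare jig plate (height (world z) of can40 below 0.024 m and angle between can40's own x axis and vertical above 1.2 rad).
It fails at once if the 60 mm capacitor lies on the bench or on the bare jig plate (height (world z) of can60 below 0.024 m and angle between can60's own x axis and vertical above 1.2 rad).
It fails at once if the 80 mm capacitor lies on the bench or on the bare jig plate (height (world z) of can80 below 0.024 m and angle between can80's own x axis and vertical above 1.2 rad).
It fails at once if the 100 mm capacitor lies on the bench or on the bare jig plate (height (world z) of can100 below 0.024 m and angle between can100's own x axis and vertical above 1.2 rad).
It also fails if it takes over 144 s, if anything falls off the work surface, if the arm or the gripper's body presses on something with over 40 N, if the wrist force passes 120 N, or if a joint passes its speed limit or range.

### The arm

A 7-joint arm with a two-finger parallel gripper is mounted at the origin on the work surface. World frame = base frame: x ahead of the robot, y to its left, z up, the work surface at z = 0. Lengths are in m, angles in rad, forces in N, time in s.
With the tool pointing down it reaches from about 0.4 to 0.9 m from the base axis. Payload 5.5 kg.
Tool frame: the origin (TCP) lies between the finger pads; the fingertips stand 11 mm ahead of it and the grasp point (between the pads) lies 8 mm behind it (manip.tcp_to_tips is the distance from the TCP to the fingertips, in m); z points along the fingers, y is the direction in which the jaws open and shut (so a half turn about z gives the same grasp; the last joint's range is limited). The gripper opens to 85 mm and grips with 20 to 120 N. Pads are 22 mm wide; open, the fingers measure 114 mm over their backs; the gripper's body (76 mm by 85 mm) begins 54 mm behind the grasp point. The pads swing forward as they close: fully open they stand 13 mm farther back than shut.
Start: joints at [-0.853, 0.501, -0.427, 1.55, 0.221, 1.138, -0.21], TCP at [0.285, 0.584, 0.242] pointing down, gripper open.
Joint ranges: [-2.88, 2.88], [-0.31, 2.03], [-1.54, 1.56], [0.2, 2.42], [-1.41, 4.55], [0.19, 2.02], [-2.57, 2.57]. Speed limits (rad/s): [2.57, 2.57, 3.14, 3.14, 3.14, 3.14, 3.14].

### API

Orientations are given as [roll, pitch, yaw] about the fixed x, y, z axes, in that order (R = Rz(yaw) Ry(pitch) Rx(roll)).
In Python, from rig import manip gives the robot as it stands. Calls block until the motion is done:
- manip.movep(position, orientation): joint-space move of the TCP to a pose.
- manip.move_straight(position, attitude=None, speed=0.15): straight line of the TCP; attitude=None keeps the orientation; speed is the mean speed in m/s.
- manip.set_joints(angles): joint-space move.
- manip.grip(opening): finger opening in m; the grip force is fixed at half the most; returns when the fingers have stopped.
- manip.hold(seconds).
- manip.solve_ik(position, orientation): joint angles nearest the present ones, or None.
- manip.grab_frame(name): name is "scene" or "top" or "wrist"; returns the picture (384x512x3 uint8, red, green, blue); there is no depth.
- manip.calibration(name): a dict with "intrinsics" (3x3 intrinsics, pixels), "dist_coeffs" ([k1, k2, p1, p2, k3] as OpenCV has them; the pictures are not rectified), "R" (3x3) and "t" (3): a world point X has camera coordinates R X + t; the wrist camera has in their place "mount" (4x4, takes a point from camera to tool coordinates, whose origin is the TCP and whose axes are the flange's). Camera axes: x right, y down, z forward; pixel columns grow to the right and rows downward; lengths in m; the calibration is good to about 2 mm. A picture is of the moment at which its call begins: read the wrist's pose just before it. calibration takes no time and is no camera call.
A pose or a line that the arm cannot do raises manip.Unreachable and nothing moves.
- manip.job_done(): hands the job in, once; it reports no verdict.
Readings, each from a call of its own:
- manip.read_time_s(): time.
- manip.read_joint_positions(): joint angles.
- manip.read_joint_vel(): joint speeds.
- manip.read_joint_torque(): joint torques, N m.
- manip.read_tcp_pos(): TCP position.
- manip.read_ee_rot(): TCP orientation.
- manip.read_force(): force on the tool from outside, world axes, zero at the start.
- manip.read_torque(): the same for the moment, N m.
- manip.read_finger_gap(): finger opening in m.
Only numpy, scipy, OpenCV 4.12 (cv2) and the standard library are available. Lean on these libraries where they do the work, as an engineer would, in place of code of your own. Each camera call takes 0.05 s, during which the arm holds its last target.

## Working session

There is one attempt and no reset: what is moved stays moved. The work goes in short steps, each a Python script; the robot and the scene stay as the last script left them, time stands still between calls to the robot, and variables do not carry over. Pictures are saved under pics/ and viewed, and the job is handed in when it is done.

```bash
ls; mkdir -p pics
python3 - <<'E'
from rig import manip
import cv2
for n in ("scene","top","wrist"):
    im=manip.grab_frame(n); cv2.imwrite(f"pics/{n}0.png",im[:,:,::-1])
    c=manip.calibration(n); print(n,{k:(v.tolist() if hasattr(v,'tolist') else v) for k,v in c.items()})
print(manip.read_time_s(),manip.read_tcp_pos(),manip.read_ee_rot())
E
```

```text
pics
scene {'intrinsics': [[486.7124907398522, 0.0, 253.99192371422805], [0.0, 486.7124907398522, 185.18708184450355], [0.0, 0.0, 1.0]], 'dist_coeffs': [-0.09681093823196017, 0.0, 0.0, 0.0, 0.0], 'R': [[-0.18949195795926627, 0.9816145879466344, 0.02292593725722607], [0.5393553795061012, 0.123571862097592, -0.8329620456512787], [-0.820480695974374, -0.1454743813463124, -0.5528549827082275]], 't': [0.18062011713699141, -0.289320085932233, 1.7142364671286061]}
top {'intrinsics': [[418.02070348579616, 0.0, 258.86275095952607], [0.0, 418.02070348579616, 190.23984953894495], [0.0, 0.0, 1.0]], 'dist_coeffs': [-0.10590930647935044, 0.0, 0.0, 0.0, 0.0], 'R': [[-0.00672322385132466, -0.9999732941857616, 0.0028651660197573075], [-0.9927581554298404, 0.006330989970345578, -0.11996317515611266], [0.11994183210450704, -0.003650956213264686, -0.9927742076777293]], 't': [-0.07707898326712564, 0.6621151229170771, 0.848204379290148]}
wrist {'intrinsics': [[310.66412308317115, 0.0, 253.62200797244776], [0.0, 310.66412308317115, 190.67091473567731], [0.0, 0.0, 1.0]], 'dist_coeffs': [-0.06063282613302676, 0.0, 0.0, 0.0, 0.0], 'mount': [[-0.0011442156708468144, -0.9598784703594285, -0.28041400270125605, 0.07102991302850849], [0.9999993387036947, -0.001130723762959005, -0.00020989507523241094, -9.640135915034431e-05], [-0.00011559701257057763, -0.28041405742974657, 0.9598791293871926, -0.13108315451465544], [0.0, 0.0, 0.0, 1.0]]}
0.15 [0.28532201 0.58346167 0.24150642] [-3.14009974e+00 -7.82765874e-05  2.68682062e+00]
```

View pics/scene0.png

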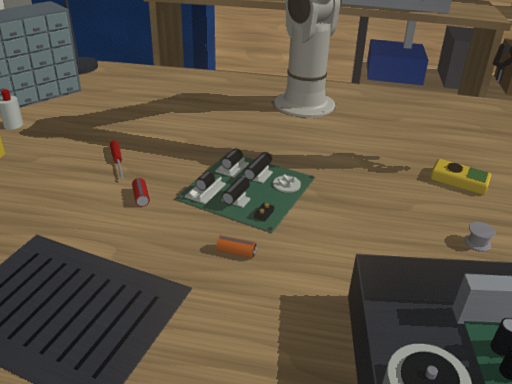

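View pics/top0.png

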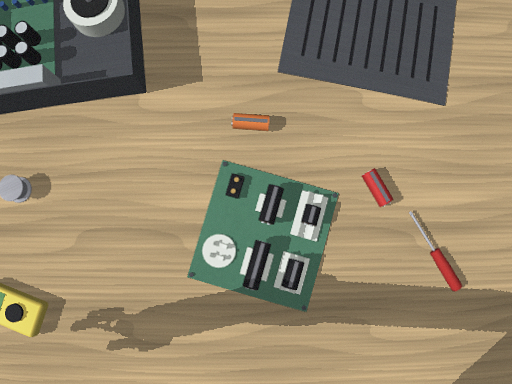

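View pics/wrist0.png

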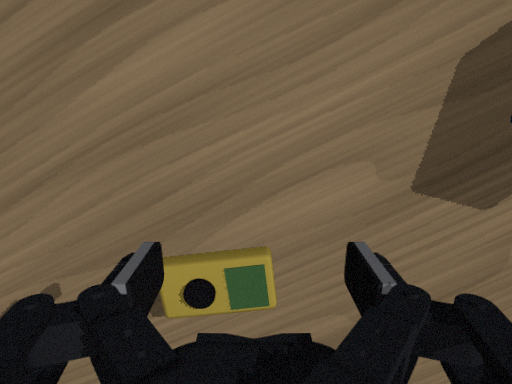

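The top view shows the green jig with corners near (223,161), (339,193), (306,310) and (188,276). The black cans are near (271,204), (312,215), (257,265) and (293,273), the round stand is at (219,251) and the terminal block at (234,185). The orange (251,121) and red (377,187) cylinders lie on the bare bench. They are the look-alikes, and only the black ones on the jig are meant. Next I'll enlarge a crop to confirm this and measure.

```bash
cat > h.py <<'E'
import numpy as np, cv2
from rig import manip
from scipy.spatial.transform import Rotation as Rot
def cam(name,pose=None):
    c=manip.calibration(name); K=np.array(c["intrinsics"]); D=np.array(c["dist_coeffs"])
    if name!="wrist": return K,D,np.array(c["R"]),np.array(c["t"])
    p,r=pose; T=np.eye(4);T[:3,:3]=Rot.from_euler('xyz',r).as_matrix();T[:3,3]=p
    W=np.linalg.inv(T@np.array(c["mount"])); return K,D,W[:3,:3],W[:3,3]
def rays(cm,uv):
    K,D,R,t=cm; n=cv2.undistortPoints(np.float64(uv).reshape(-1,1,2),K,D)[:,0]
    d=np.c_[n,np.ones(len(n))]@R; return -R.T@t,d/np.linalg.norm(d,axis=1,keepdims=True)
def plane(cm,uv,z):
    o,d=rays(cm,uv); return (o+d*((z-o[2])/d[:,2:]))[:,:2]
def tri(views):
    A=np.zeros((3,3));b=np.zeros(3)
    for cm,uv in views:
        o,d=rays(cm,[uv]);P=np.eye(3)-np.outer(d[0],d[0]);A+=P;b+=P@o
    X=np.linalg.solve(A,b); return X
def proj(cm,X):
    K,D,R,t=cm; return cv2.projectPoints(np.float64(X).reshape(-1,1,3),cv2.Rodrigues(R)[0],t,K,D)[0][:,0]
def grab(name,save=None):
    pose=(np.array(manip.read_tcp_pos()),np.array(manip.read_ee_rot())) if name=="wrist" else None
    im=manip.grab_frame(name)
    if save: cv2.imwrite(f"pics/{save}.png",im[:,:,::-1])
    return im,cam(name,pose)
def jigquad(im):
    hsv=cv2.cvtColor(im,cv2.COLOR_RGB2HSV)
    m=cv2.inRange(hsv,(60,60,20),(95,255,255))
    return m
E
python3 - <<'E'
from h import *
im=cv2.imread("pics/top0.png")
cr=cv2.resize(im[150:320,180:350],None,fx=3.5,fy=3.5,interpolation=cv2.INTER_CUBIC);cv2.imwrite("pics/topcrop.png",cr)
im=cv2.imread("pics/scene0.png")
cr=cv2.resize(im[140:235,165:325],None,fx=5,fy=5,interpolation=cv2.INTER_CUBIC);cv2.imwrite("pics/scenecrop.png",cr)
c=cam("top")
print(plane(c,[(223,161),(339,193),(306,310),(188,276)],.004).round(3))
print(plane(c,[(271,204),(312,215),(257,265),(293,273),(219,251),(234,185)],.04).round(3))
E
```

```text
[[ 0.732 -0.002]
 [ 0.659 -0.259]
 [ 0.405 -0.182]
 [ 0.479  0.074]]
[[ 0.632 -0.107]
 [ 0.608 -0.193]
 [ 0.504 -0.076]
 [ 0.487 -0.151]
 [ 0.534  0.003]
 [ 0.673 -0.029]]
```

View pics/topcrop.png

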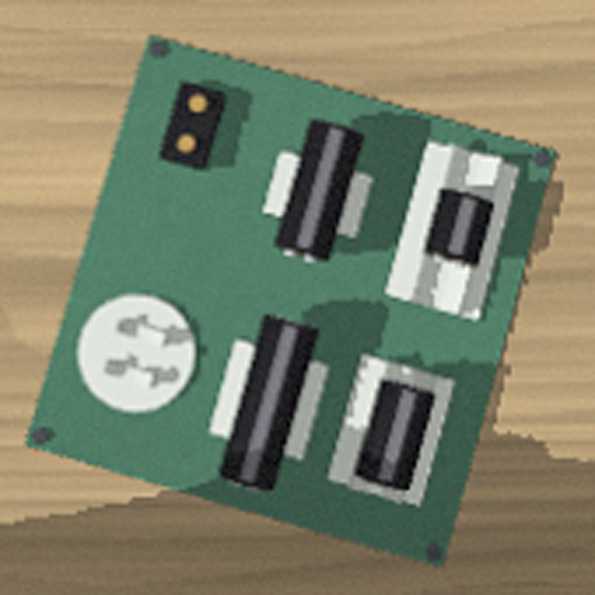

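View pics/scenecrop.png

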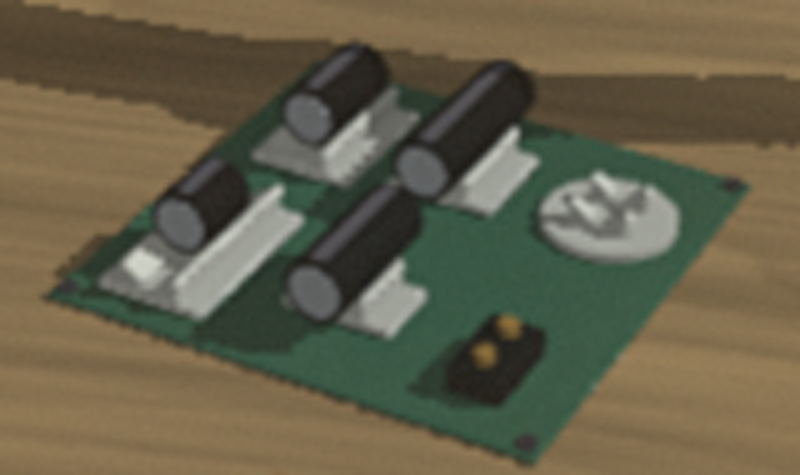

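The enlarged crop confirms four black capacitors on the jig:

| Place in the crop | Cradle | Can in it |
|---|---|---|
| upper-mid (320,190) | short (40) | 80 mm |
| upper-right (455,230) | long (100) | 40 mm |
| lower-mid (270,400) | 60 | 100 mm |
| lower-right (395,430) | 80 | 60 mm |

This is one four-cycle, so it takes five moves. Next I'll measure it from two wrist positions.

Run:
```python
from h import *
for yaw in (-0.29,2.85):
  for p in [(0.64,-0.11,.2),(0.50,-.07,.2),(.632,-.107,.03),(.608,-.193,.03),(.504,-.076,.03),(.487,-.151,.03),(.534,.003,.03)]:
    q=manip.solve_ik(list(p),[np.pi,0,yaw]); print(yaw,p,None if q is None else np.round(q,2))
manip.movep([0.64,-0.11,.22],[np.pi,0,2.85]); manip.hold(.3); im,c=grab("wrist","wA"); np.savez("wA.npz",im=im,R=c[2],t=c[3])
manip.movep([0.60,-0.02,.22],[np.pi,0,2.85]); manip.hold(.3); im,c=grab("wrist","wB"); np.savez("wB.npz",im=im,R=c[2],t=c[3])
print(manip.read_time_s())
```

```text
-0.29 (0.64, -0.11, 0.2) [-0.1   0.52  0.32  1.61 -0.18  1.04 -1.59]
-0.29 (0.5, -0.07, 0.2) [-0.21  0.27  0.34  1.97 -0.11  0.92 -1.67]
-0.29 (0.632, -0.107, 0.03) [-0.08  0.73  0.29  1.72 -0.29  0.74 -1.51]
-0.29 (0.608, -0.193, 0.03) [ 0.01  0.73  0.35  1.73 -0.35  0.74 -1.32]
-0.29 (0.504, -0.076, 0.03) [-0.16  0.57  0.32  2.05 -0.32  0.57 -1.48]
-0.29 (0.487, -0.151, 0.03) [-0.11  0.59  0.44  2.06 -0.45  0.59 -1.22]
-0.29 (0.534, 0.003, 0.03) [-0.25  0.59  0.24  1.99 -0.24  0.59 -1.7 ]
2.85 (0.64, -0.11, 0.2) [ 0.2   0.51 -0.1   1.6   0.06  1.04  1.36]
2.85 (0.5, -0.07, 0.2) [ 0.13  0.26 -0.05  1.96  0.02  0.92  1.35]
2.85 (0.632, -0.107, 0.03) [ 0.26  0.72 -0.18  1.71  0.18  0.74  1.27]
2.85 (0.608, -0.193, 0.03) [ 0.34  0.71 -0.11  1.72  0.1   0.73  1.46]
2.85 (0.504, -0.076, 0.03) [ 0.23  0.55 -0.16  2.04  0.16  0.56  1.23]
2.85 (0.487, -0.151, 0.03) [ 0.32  0.55 -0.08  2.04  0.08  0.56  1.46]
2.85 (0.534, 0.003, 0.03) [ 0.11  0.58 -0.21  1.98  0.2   0.6   1.05]
4.075
```

View pics/wA.png

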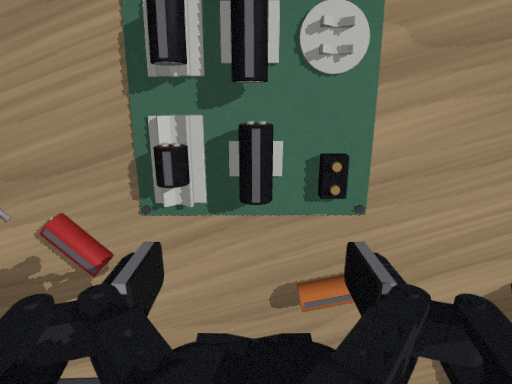

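View pics/wB.png

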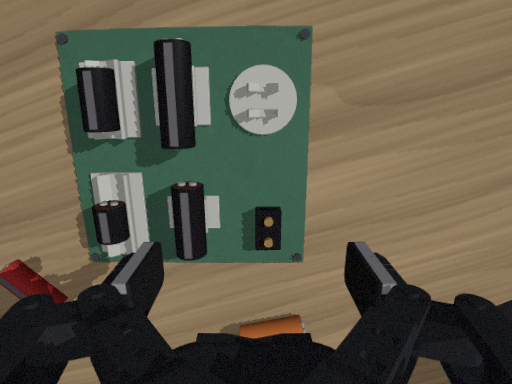

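View B shows the whole jig: cans near (99,99), (175,93), (189,220) and (111,222), stand at (263,100), block at (268,228). I'll take a matching third view from the other side.

Run:
```python
from h import *
manip.movep([0.58,-0.16,.22],[np.pi,0,2.85]); manip.hold(.3); im,c=grab("wrist","wC"); np.savez("wC.npz",im=im,R=c[2],t=c[3])
b=cv2.imread("pics/wB.png"); 
cv2.imwrite("pics/wBx.png",cv2.resize(b[20:280,50:320],(0,0),fx=2.25,fy=2.25,interpolation=cv2.INTER_CUBIC))
```

```text
(no output)
```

View pics/wC.png

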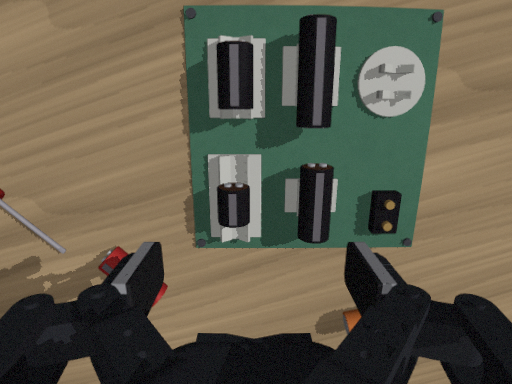

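View pics/wBx.png

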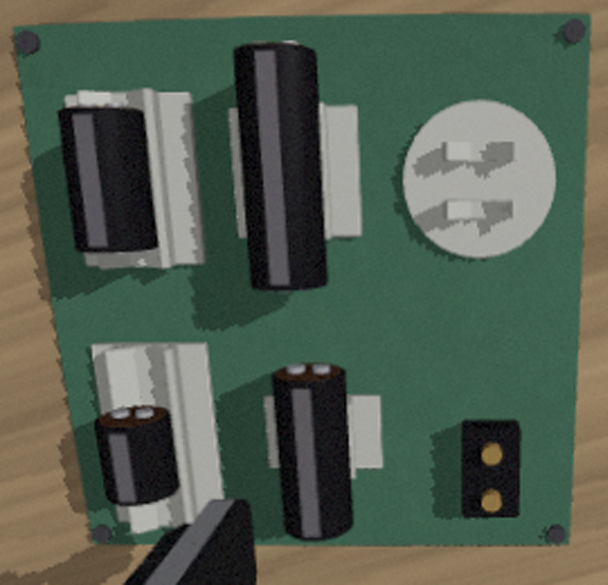

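View C shows everything: screws at (190,14), (437,17), (201,242) and (407,242). I'll enlarge B and C to pick base corners and can ends.

Run:
```python
import cv2
def crop(n,x0,y0,x1,y1,f,o):
    b=cv2.imread(f"pics/{n}.png")[y0:y1,x0:x1]
    b=cv2.resize(b,None,fx=f,fy=f,interpolation=cv2.INTER_CUBIC)
    for x in range((x0+9)//10*10,x1,10): cv2.line(b,(int((x-x0+.5)*f),0),(int((x-x0+.5)*f),8 if x%50 else 20),(0,0,255),1); (x%50==0) and cv2.putText(b,str(x),(int((x-x0)*f),32),0,.4,(0,0,255))
    for y in range((y0+9)//10*10,y1,10): cv2.line(b,(0,int((y-y0+.5)*f)),(8 if y%50 else 20,int((y-y0+.5)*f)),(0,0,255),1); (y%50==0) and cv2.putText(b,str(y),(22,int((y-y0+1)*f)),0,.4,(0,0,255))
    cv2.imwrite(f"pics/{o}.png",b)
crop("wC",180,0,440,130,3,"C1");crop("wC",185,140,425,250,3,"C2")
crop("wB",55,25,315,155,3,"B1");crop("wB",70,160,310,270,3,"B2")
```

```text
(no output)
```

View pics/C1.png

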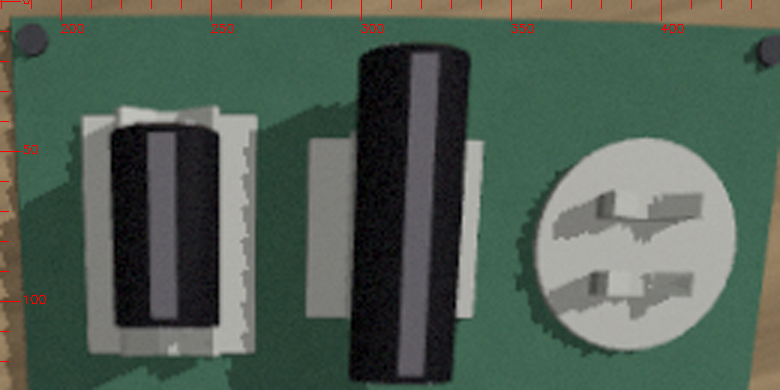

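View pics/C2.png

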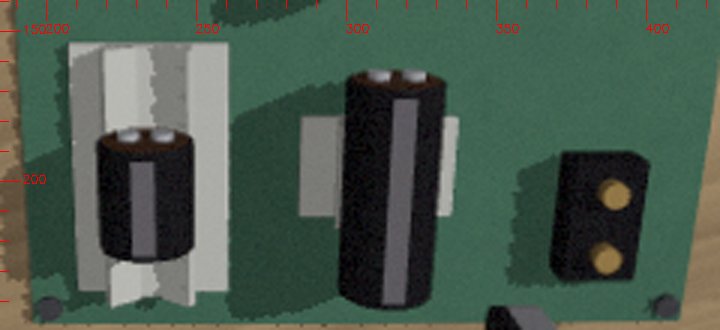

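View pics/B1.png

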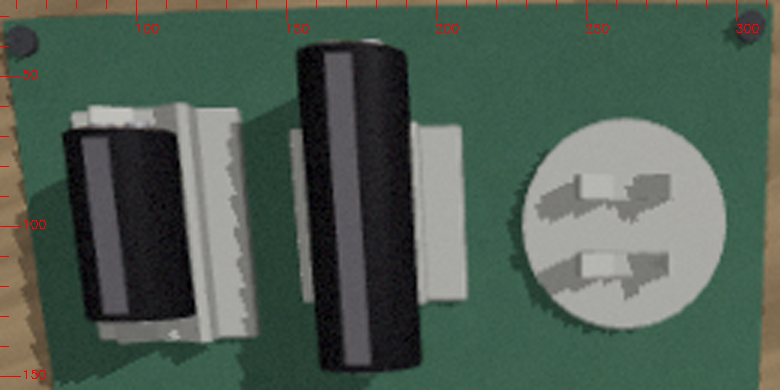

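View pics/B2.png

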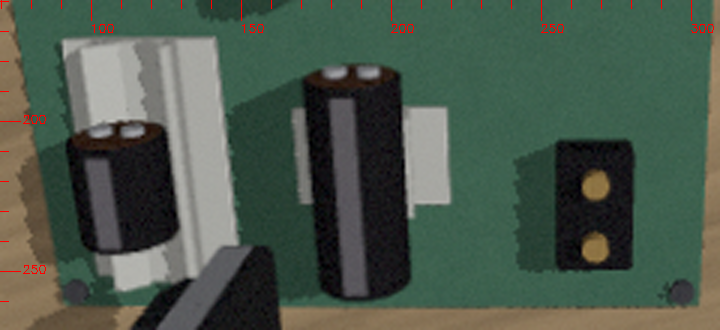

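```bash
cat > m.py <<'E'
from h import *
w={}
for n in "BC":
    d=np.load(f"w{n}.npz"); c=manip.calibration("wrist"); w[n]=(np.array(c["intrinsics"]),np.array(c["dist_coeffs"]),d["R"],d["t"])
off={"C1":(180,0),"C2":(185,140),"B1":(55,25),"B2":(70,160)}
u=lambda k,p:(off[k][0]+p[0]/3-.5+1/6,off[k][1]+p[1]/3-.5+1/6)
bases={"80":(("C1",[(82,115),(257,115),(255,354),(88,354)]),("B1",[(70,112),(239,107),(258,337),(100,340)])),
"60":(("C1",[(308,138),(484,140),(472,318),(305,317)]),("B1",[(290,128),(461,125),(468,299),(305,301)])),
"100":(("C2",[(68,43),(228,43),(228,291),(78,291)]),("B2",[(62,40),(217,37)])),
"40":(("C2",[(301,116),(459,117),(452,216),(299,216)]),("B2",[(292,108),(447,107),(450,204),(300,203)])),
"park":(("C1",[(636,243)]),("B1",[(624,223)]))}
cans={"60":(("C1",[(112,126),(217,126),(218,325),(116,325)]),("B1",[(64,132),(178,132),(196,317),(87,320)])),
"100":(("C1",[(359,50),(470,50),(453,380),(349,380)]),("B1",[(298,48),(406,48),(421,367),(320,368)])),
"40":(("C2",[(98,138),(194,138),(194,255),(99,255)]),("B2",[(67,140),(166,130),(179,240),(85,250)])),
"80":(("C2",[(347,78),(446,78),(430,302),(339,302)]),("B2",[(304,75),(400,75),(411,290),(324,292)]))}
E
python3 - <<'E'
from m import *
# jig screws
S={"C":[(190.5,14),(437,17),(201,242.5),(407,242)],"B":[(62,39),(305,34),(95,257.5),(297,257)]}
for n in S: print("screws",n,plane(w[n],S[n],.005).round(4).tolist())
print("screw tri",[tri([(w["C"],a),(w["B"],b)]).round(4).tolist() for a,b in zip(S["C"],S["B"])])
s=[plane(w[n],S[n],.005) for n in S]; s=np.mean(s,0)
v=np.r_[[s[0]-s[2],s[1]-s[3]]]; print("yaw x", np.arctan2(v[:,1],v[:,0])+np.pi, "y",np.arctan2(*(s[0]-s[1])[::-1]),np.arctan2(*(s[2]-s[3])[::-1]),"ctr",s.mean(0))
for k,(a,b) in bases.items():
    P=[]
    for key,pts in (a,b):
        P.append(plane(w[key[0]],[u(key,p) for p in pts],.009)); 
    T=[tri([(w["C"],u(a[0],p)),(w["B"],u(b[0],q))]) for p,q in zip(a[1],b[1])]
    print(k,"C ctr",P[0].mean(0).round(4),"B ctr",P[1].mean(0).round(4),"tri z",[round(t[2],4) for t in T], "tri ctr",np.mean(T,0).round(4))
    if len(P[0])==4: p=P[0]; print("   L",np.linalg.norm(p[0]-p[3]).round(4),np.linalg.norm(p[1]-p[2]).round(4),"W",np.linalg.norm(p[0]-p[1]).round(4))
for k,(a,b) in cans.items():
    E=[]
    for i,j in ((0,1),(3,2)):
        m=lambda s:np.mean([u(s[0],s[1][i]),u(s[0],s[1][j])],0)
        E.append(tri([(w["C"],m(a)),(w["B"],m(b))]))
    E=np.array(E);d=E[0]-E[1]
    print("can",k,"ctr",E.mean(0).round(4),"z",E[:,2].round(4),"len",np.linalg.norm(d).round(4),"yaw",np.arctan2(-d[1],-d[0]).round(3))
E
```

```text
screws C [[0.4118, -0.1751], [0.4839, 0.0687], [0.6541, -0.2478], [0.7274, -0.0037]]
screws B [[0.411, -0.1751], [0.4838, 0.0688], [0.6548, -0.2479], [0.7267, -0.0038]]
screw tri [[0.4115, -0.175, 0.0052], [0.4838, 0.0688, 0.0048], [0.6547, -0.2481, 0.0045], [0.7269, -0.0038, 0.0053]]
yaw x [5.99233941 5.99345676] y -1.8595979416259256 -1.8597744663362126 ctr [ 0.56919562 -0.08947587]
80 C ctr [ 0.4862 -0.1491] B ctr [ 0.4859 -0.1484] tri z [np.float64(0.0091), np.float64(0.0056), np.float64(0.0074), np.float64(0.0074)] tri ctr [ 0.4859 -0.1491  0.0074]
   L 0.0799 0.0798 W 0.0594
60 C ctr [ 0.5057 -0.0742] B ctr [ 0.5056 -0.0729] tri z [np.float64(0.0058), np.float64(0.0074), np.float64(0.0059), np.float64(0.0051)] tri ctr [ 0.5055 -0.0736  0.006 ]
   L 0.0596 0.0596 W 0.0604
100 C ctr [ 0.6091 -0.1898] B ctr [ 0.5614 -0.1741] tri z [np.float64(0.0071), np.float64(0.0035)] tri ctr [ 0.5618 -0.1759  0.0053]
   L 0.1001 0.0999 W 0.0593
40 C ctr [ 0.6323 -0.1054] B ctr [ 0.632  -0.1048] tri z [np.float64(0.007), np.float64(0.0073), np.float64(0.0088), np.float64(0.0082)] tri ctr [ 0.6325 -0.1052  0.0078]
   L 0.0402 0.04 W 0.0602
park C ctr [0.5336 0.008 ] B ctr [0.5336 0.0086] tri z [np.float64(0.0077)] tri ctr [0.5337 0.0086 0.0077]
can 60 ctr [ 0.4852 -0.1489  0.0341] z [0.0337 0.0345] len 0.0609 yaw -0.292
can 100 ctr [ 0.5049 -0.0735  0.0345] z [0.0336 0.0354] len 0.1016 yaw -0.291
can 40 ctr [ 0.6108 -0.1904  0.0344] z [0.0349 0.034 ] len 0.0445 yaw -0.307
can 80 ctr [ 0.6348 -0.1058  0.0335] z [0.0333 0.0338] len 0.085 yaw -0.287
```

Both views agree: trough yaw is −0.290 rad, base tops come out at 5–9 mm and can axes at 34 mm, and the measured base lengths are 40, 60, 80 and 100 mm. I'll start with can40 to the stand.

```bash
cat > act.py <<'E'
from h import *
YAW=np.pi-0.290; O=[np.pi,0,YAW]; ZG=0.030; ZH=0.115
seat={"80":(.486,-.149),"60":(.5056,-.0737),"100":(.6091,-.1898),"40":(.6323,-.1052),"park":(.5336,.0083)}
def pick(p):
    manip.movep([*p,ZH],O); manip.grip(.06); 
    manip.move_straight([*p,ZG],speed=.08); f0=np.array(manip.read_force())
    manip.grip(.02); manip.hold(.2); g=manip.read_finger_gap()
    manip.move_straight([*p,ZH],speed=.08); manip.hold(.2)
    print("gap",round(g,4),"lifted gap",round(manip.read_finger_gap(),4),"f at bottom",f0.round(1),"f lifted",np.round(manip.read_force(),2),"tcp",np.round(manip.read_tcp_pos(),4))
def place(p):
    manip.movep([*p,ZH],O)
    manip.move_straight([*p,ZG+.010],speed=.08); manip.hold(.2); a=np.array(manip.read_force())
    manip.move_straight([*p,ZG+.0005],speed=.03); manip.hold(.3)
    print("place f before/at",a.round(2),np.round(manip.read_force(),2),"tcp",np.round(manip.read_tcp_pos(),4))
    manip.grip(.06); manip.hold(.2)
    manip.move_straight([*p,ZH],speed=.08)
E
python3 - <<'E'
from act import *
pick((.612,-.1907)); grab("wrist","g40"); print(manip.read_time_s())
E
```

```text
gap 0.0336 lifted gap 0.0329 f at bottom [-0.2  0.1  0.8] f lifted [-1.19  0.6  -0.9 ] tcp [ 0.6116 -0.1906  0.1144]
9.1917
```

View pics/g40.png

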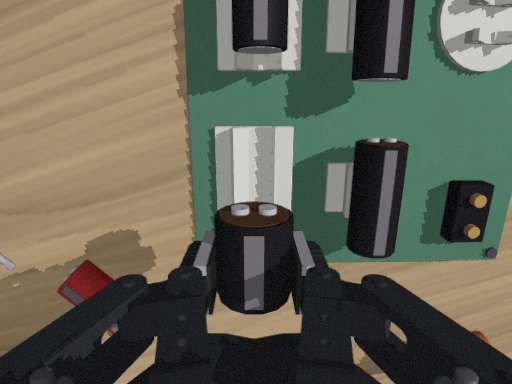

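The wrist view shows can40 held level between the pads at (255,255). The gap reads 33 mm, so I'll check that it isn't creeping before moving on.

Run:
```python
from act import *
for i in range(3): manip.hold(.2); print(round(manip.read_finger_gap(),4))
place(seat["park"]); print(manip.read_time_s())
manip.movep([.60,-.08,.2],O); manip.hold(.2); grab("wrist","p40")
```

```text
0.0333
0.0332
0.0335
place f before/at [-0.25  0.85 -0.67] [-0.26  0.84  5.77] tcp [0.5341 0.0086 0.0308]
14.4917
```

View pics/p40.png

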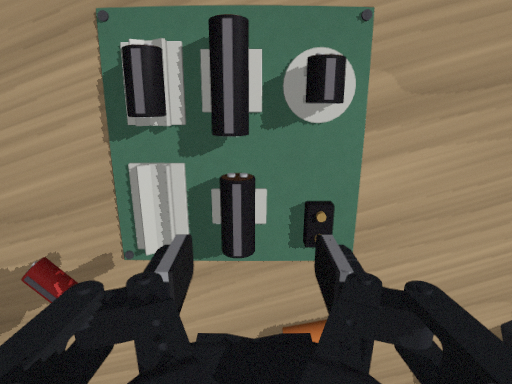

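can40 now rests on the stand at (326,79), level and central. The gap is stable at about 33.3 mm. Next are can100 → seat100 and can60 → seat60.

Run:
```python
from act import *
pick((.5049,-.0735)); place(seat["100"]); print(manip.read_time_s())
manip.movep([.60,-.08,.2],O); manip.hold(.2); grab("wrist","p100")
```

```text
gap 0.033 lifted gap 0.0329 f at bottom [ 0.5 -0.6  0.6] f lifted [-0.05  0.17 -1.79] tcp [ 0.5045 -0.0735  0.1145]
place f before/at [-0.37  0.55 -1.69] [-2.51  0.31  6.  ] tcp [ 0.6093 -0.1898  0.0309]
23.8333
```

View pics/p100.png

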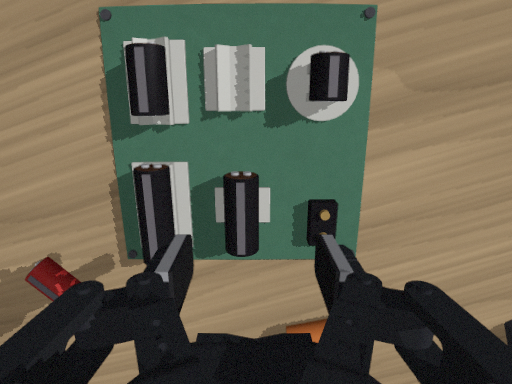

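can100 lies in the 100 mm cradle (155,215), the 60 mm cradle (234,78) is empty, and the others haven't moved. Continuing with can60 → seat60 and can80 → seat80.

Run:
```python
from act import *
pick((.4852,-.1489)); place(seat["60"]); 
manip.movep([.60,-.08,.2],O); manip.hold(.2); grab("wrist","p60");print(manip.read_time_s())
```

```text
gap 0.0336 lifted gap 0.0333 f at bottom [-0.2 -0.4  0.1] f lifted [ 0.21  0.38 -0.93] tcp [ 0.4849 -0.1488  0.1145]
place f before/at [-0.09  0.19 -1.56] [-1.34 -0.23  6.53] tcp [ 0.5058 -0.0737  0.0309]
33.8333
```

View pics/p60.png

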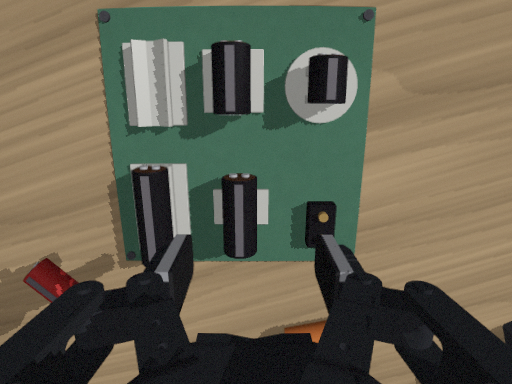

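can60 is in the 60 mm cradle (231,78), and the 80 mm cradle (155,83) is empty.

Run:
```python
from act import *
pick((.6362,-.1062)); place(seat["80"]); 
manip.movep([.60,-.08,.2],O); manip.hold(.2); grab("wrist","p80");print(manip.read_time_s())
```

```text
gap 0.0333 lifted gap 0.0332 f at bottom [0.9 0.5 0.7] f lifted [-0.53  0.15 -1.36] tcp [ 0.6358 -0.1061  0.1144]
place f before/at [ 0.35  0.65 -0.24] [-1.62  0.13  8.03] tcp [ 0.4862 -0.1492  0.0309]
43.1333
```

View pics/p80.png

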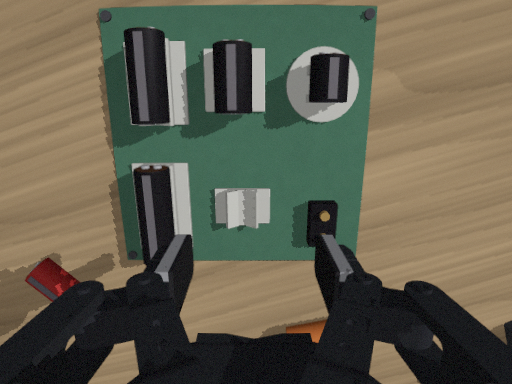

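can80 is in the 80 mm cradle (148,76), and the 40 mm cradle (242,207) is empty. Now can40 goes from the stand to seat40, then two check views.

Run:
```python
from act import *
pick(seat["park"]); place(seat["40"]); 
for n,p in (("E",(.58,-.16,.22)),("F",(.60,-.02,.22))):
    manip.movep(p,[np.pi,0,2.85]); manip.hold(.3); im,c=grab("wrist","w"+n); np.savez(f"w{n}.npz",im=im,R=c[2],t=c[3])
print(manip.read_time_s())
for n,x0,y0,x1,y1,o in (("wE",180,0,440,250,"E1"),("wF",55,20,315,270,"F1")):
    b=cv2.imread(f"pics/{n}.png")[y0:y1,x0:x1]; cv2.imwrite(f"pics/{o}.png",cv2.resize(b,None,fx=2.4,fy=2.4,interpolation=cv2.INTER_CUBIC))
```

```text
gap 0.0334 lifted gap 0.033 f at bottom [0.2 0.5 0.4] f lifted [ 0.52 -0.39 -0.72] tcp [0.5333 0.0083 0.1145]
place f before/at [-0.95  0.23 -0.92] [-1.56 -0.03  4.79] tcp [ 0.6325 -0.1052  0.031 ]
53.5417
```

View pics/E1.png

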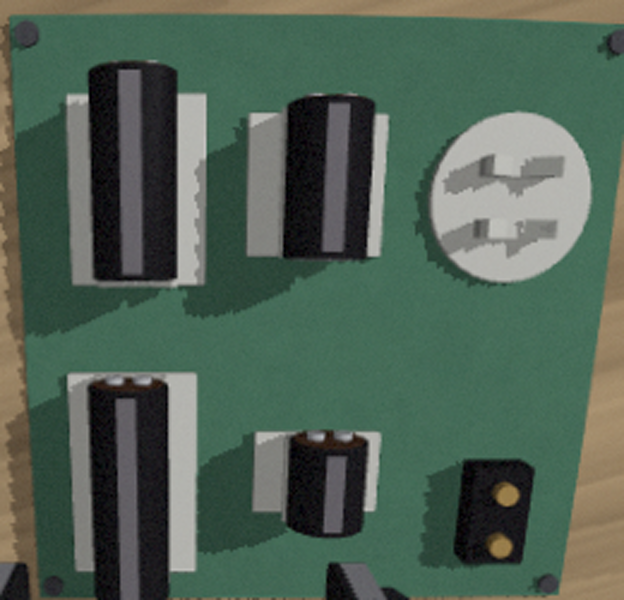

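View pics/F1.png

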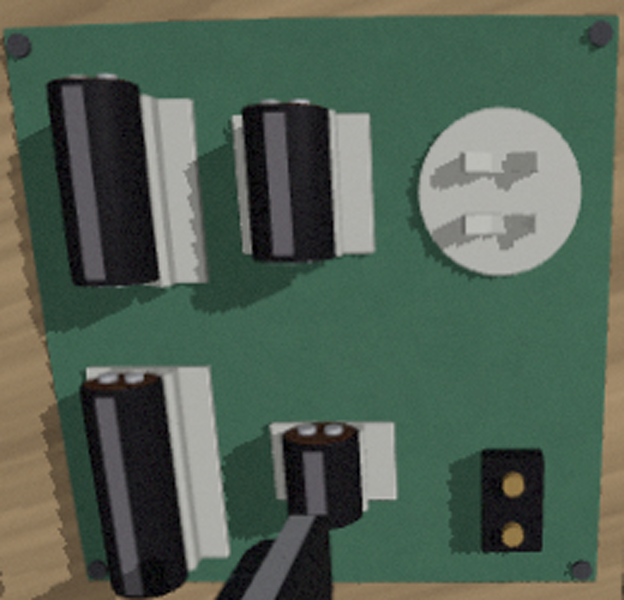

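Views E and F show each can in the cradle of its own length and the stand empty. can100 and can40 reach further towards the image bottom than their bases do, so I'll measure them.

Run:
```python
from act import *
K=manip.calibration("wrist"); w={}
for n in "EF":
    d=np.load(f"w{n}.npz"); w[n]=(np.array(K["intrinsics"]),np.array(K["dist_coeffs"]),d["R"],d["t"])
off={"E":(180,0),"F":(55,20)}
q={"80":dict(E=[(133,70),(136,277)],F=[(93,85),(116,280)]),"60":dict(E=[(331,103),(325.5,256)],F=[(285.5,108),(294,258)]),
"40":dict(E=[(327.5,440),(324.5,530)],F=[(320.5,435),(325,520)]),"100":dict(E=[(128,387),(133.5,598)],F=[(122,385),(149.5,590)])}
ax=np.array([np.cos(-.29),np.sin(-.29)]);ay=np.array([-ax[1],ax[0]])
for k,v in q.items():
    E=np.array([tri([(w[n],(off[n][0]+v[n][i][0]/2.4-.3,off[n][1]+v[n][i][1]/2.4-.3)) for n in "EF"]) for i in (0,1)])
    e=(E-np.array([*seat[k],.034])); print(k,"along ends",(e[:,:2]@ax*1e3).round(1),"mid",(e[:,:2].mean(0)@ax*1e3).round(1),"across",(e[:,:2]@ay*1e3).round(1),"dz",(e[:,2]*1e3).round(1))
```

```text
80 along ends [-43.4  35.3] mid -4.1 across [0.1 0.1] dz [0.6 0.7]
60 along ends [-29.6  29.7] mid 0.1 across [0.1 0.1] dz [-0.7  1.6]
40 along ends [-21.8  18.9] mid -1.5 across [-0.4 -0.2] dz [-1.8  1.7]
100 along ends [-47.9  51.1] mid 1.6 across [-0.2  0.8] dz [-0.5  3.9]
```

All along-trough offsets are 4 mm or less against the 12 mm allowed, and across-trough offsets are under 1 mm. The gripper is clear, so I'm handing in.

Run:
```python
from rig import manip
manip.hold(.3); print(manip.read_time_s(), manip.read_force(), manip.job_done())
```

```text
the job is handed in; nothing more can be done
53.8417 [1.23234144 0.0513831  0.04230264] None
```

I moved the four capacitors in five moves, and each now rests in the cradle of its own length with the stand empty. The order was can40 to the stand, can100 → seat100, can60 → seat60, can80 → seat80, then can40 → seat40. I handed in at about 54 s of the 144 s allowed, with the open gripper well above the jig; the hand-in reports no verdict.

These are the last offsets from each seat, measured from two wrist views:

| Can | Along the trough (limit 12 mm) | Across (limit 8 mm) | Height of the two ends (limit 4 mm, at the centre) |
|---|---|---|---|
| can40 | −1.5 mm | −0.4 to −0.2 mm | −1.8 and +1.7 mm |
| can60 | +0.1 mm | +0.1 mm | −0.7 and +1.6 mm |
| can80 | −4.1 mm | +0.1 mm | +0.6 and +0.7 mm |
| can100 | +1.6 mm | −0.2 to +0.8 mm | −0.5 and +3.9 mm |

- **can80 and can100:** can80 is the least centred, by 4 mm. I picked can100's far end at the crop edge in one view, so its +3.9 mm height there is doubtful.
- **Heights against the text:** before the moves the can axes measured 33.5–34.5 mm, matching the stated 34 mm. The base tops measured 3.5–9 mm instead of the expected 9 mm, which I put down to hand-picked corners.
- **Finger gap:** it read about 33 mm on the 35 mm cans every time but held steady, and no can slipped noticeably.

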